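Slacken the label unwinder and take off the brown roll's cap

TASK

Get the label unwinder ready for a roll change: turn its blue knob a little at a time until the yellow pointer stands on the green mark, then unscrew the cap that holds the brown roll and lift it off. One of the two posts has a left-hand thread and nothing shows which, so try the cap both ways. Finish while holding that cap level and still, about 10 cm above where it sat, with the pointer still on green; leave the white roll's cap, both rolls and everything else where they are.

Things in the scene. Friction and masses are not known exactly. Their poses are not given: they have to be found in the camera images.
- unwinder: Fixed label unwinder: grey base plate 310 (x) by 380 (y) by 20 thick with two upright posts that carry label rolls, and on its far (+x) side a dark tension box 110 by 150, its top 70 above the table. Origin: underside centre of the plate, on the table. Posts stand at (-35, +88) and (-35, -88) mm in its frame; the knob's axis at (+78, 0). z up.
- tension_knob (a joint): Angle of the knob in rad, positive anticlockwise from above, stops at -3.6 and +3.6; 0: its bar lies along the unwinder's x. Light friction (about 0.04 N m), stays where left. It moves the pointer 12 mm per rad towards the unwinder's +y for positive turns (several grasps may be needed).
- knob_grip (a point): Grip centre of the tension knob on the box top: aluminium skirt 48 diameter, 12 high, with an upright blue bar 42 long, 12 thick, 30 high on it. Point: centre of the bar on the knob's axis, 15 above the skirt's top and 97 above the table. x runs along the bar's length, z up. Vertical axis.
- pointer_tip (a point): Tip of the yellow pointer, a 10 mm block with a needle 4 wide, which slides along the unwinder's y over a black scale on the tension box, about 58 mm beyond the knob's axis; driven only by the knob.
- green_mark_mid (a point): Centre of the green mark, a flat band 14 long (x) by 10 wide (y) on the black scale. Its y axis is the unwinder's y. The pointer is on it when its tip is within 5 of the middle along y. A white band on the scale's other half is not wanted; the two change sides from start to start.
- cap_1_grip (a point): Centre of the upright orange grip bar of one of two identical screw caps. Cap: black cup 52 diameter, 32 high, open below, about 120 g; bar on its flat top 12 thick, 44 long, 30 high. Point: on the cap's axis, 15 above the cup's top, 47 above its lower rim. z up, y along the bar, x across it (a half turn looks the same). Starts screwed down on a post, bar parallel to the unwinder's y.
- cap_2_grip (a point): The second cap, identical to the first (same point, axes and behaviour), on the other post.
- cap_1: The first cap; origin: centre of its lower rim. Coarse thread: it does not rise as it turns. The wrong way it meets a hard stop within 8 degrees; the right way it turns easily, is free to lift after 60 and stays free to 95 degrees, where it stops (75 is good), then needs 30 straight up. One post loosens anticlockwise from above, the other clockwise; which is which is hidden and changes from start to start.
- cap_2: The second cap; origin: centre of its lower rim. Behaves as the first; each post, not the cap, has its own thread hand.
- brown_roll_top (a point): Centre of the top face of the brown roll, a loose ring 114 outside diameter, 46 bore, 50 high, standing on a post's disc; top 76 above the table, the cap's rim 4 above it.
- brown_roll: The brown roll, origin at the centre of its underside.
- white_roll_top (a point): The same point of the white roll, same size; its cap stays on. The rolls change posts from start to start.
- white_roll: The white roll, origin at the centre of its underside.
- spare_core: Bystander: loose cardboard tube, 50 diameter, 50 high, standing on the base plate beside the tension box (+y side). Origin: underside centre.
- cutter: Bystander: loose yellow cutter, 125 long, 12 high, lying on the plate on the other side of the tension box.
- spray_bottle: Bystander: white spray bottle with a blue collar, 84 diameter, 235 high, at the left.
- scissors: Bystander: black-handled scissors, 160 long, lying at the right, near.
- cork_dowel: Bystander: cork dowel, 32 diameter, 90 long, lying at the left, near.
- tape_dispenser: Bystander: red tape dispenser, 160 by 60, 117 high, at the right.
Things that resemble listed ones, but are neither listed nor needed, are in the scene too. Leave any purple look-alike of the cap_1 alone.

How it is judged:
On the way, in this order (a step that is already met when the one before it is completed fails the run):
1. the pointer stands on the green mark (y of pointer_tip in the frame of green_mark_mid between -0.0055 and 0.0055 m and velocity of joint tension_knob between -0.1 and 0.1 rad/s), for 0.3 s.
2. the brown roll's cap is unscrewed while still down on its post (((horizontal distance between cap_1_grip and brown_roll_top below 0.02 m and angle between the x axis of cap_1_grip and the x axis of unwinder, either way round above 0.75 rad and distance of cap_1_grip from where it was at the start of the episode below 0.012 m) or (horizontal distance between cap_2_grip and brown_roll_top below 0.02 m and angle between the x axis of cap_2_grip and the x axis of unwinder, either way round above 0.75 rad and distance of cap_2_grip from where it was at the start of the episode below 0.012 m))), for 0.05 s.
At the end, for the whole second after the job is handed in: Pointer within 5.5 mm of the green mark's middle; the brown roll's cap is in the fingers, still, within 20 degrees of level, 60 mm or more above its seat, touching no unwinder, roll or cap; the white roll's cap within 8 mm, both rolls within 15 mm of their start (y of pointer_tip in the frame of green_mark_mid between -0.0055 and 0.0055 m and ((horizontal distance between cap_2_grip and white_roll_top below 0.012 m and distance of cap_2_grip from where it was at the start of the episode below 0.008 m and z of cap_1_grip in the frame of unwinder above 0.187 m and contact force between cap_1 and the fingers above 1 N and linear speed of cap_1 below 0.03 m/s and angle between cap_1_grip's own z axis and vertical below 0.35 rad and contact force between cap_1 and unwinder below 0.2 N and contact force between cap_1 and brown_roll below 0.2 N and contact force between cap_1 and white_roll below 0.2 N and contact force between cap_1 and cap_2 below 0.2 N) or (horizontal distance between cap_1_grip and white_roll_top below 0.012 m and distance of cap_1_grip from where it was at the start of the episode below 0.008 m and z of cap_2_grip in the frame of unwinder above 0.187 m and contact force between cap_2 and the fingers above 1 N and linear speed of cap_2 below 0.03 m/s and angle between cap_2_grip's own z axis and vertical below 0.35 rad and contact force between cap_2 and unwinder below 0.2 N and contact force between cap_2 and brown_roll below 0.2 N and contact force between cap_2 and white_roll below 0.2 N and contact force between cap_2 and cap_1 below 0.2 N)) and distance of each of brown_roll_top, white_roll_top from where it was at the start of the episode below 0.015 m); the arm keeps its last pose, push and grip.
It fails at once if a cap is lifted while the pointer is off the green mark (distance of any of cap_1_grip, cap_2_grip from where it was at the start of the episode above 0.02 m and not (y of pointer_tip in the frame of green_mark_mid between -0.0055 and 0.0055 m)).
It fails at once if the cap over the white roll is lifted or shifted ((horizontal distance between cap_1_grip and white_roll_top below 0.03 m and distance of cap_1_grip from where it was at the start of the episode above 0.01 m and horizontal distance between cap_2_grip and white_roll_top above 0.05 m) or (horizontal distance between cap_2_grip and white_roll_top below 0.03 m and distance of cap_2_grip from where it was at the start of the episode above 0.01 m and horizontal distance between cap_1_grip and white_roll_top above 0.05 m)).
It fails at once if a roll is shifted more than 15 mm (distance of any of brown_roll_top, white_roll_top from where it was at the start of the episode above 0.015 m).
It fails at once if something lying around is moved more than 30 mm (distance of any of spare_core, cutter, spray_bottle, scissors, cork_dowel, tape_dispenser from where it was at the start of the episode above 0.03 m).
It also fails if it takes over 64 s, if anything falls off the work surface, if the arm or the gripper's body presses on something with over 40 N, if the wrist force passes 120 N, or if a joint passes its speed limit or range.

ROBOT

A 7-joint arm with a two-finger parallel gripper is mounted at the origin on the work surface. World frame = base frame: x ahead of the robot, y to its left, z up, the work surface at z = 0. Lengths are in m, angles in rad, forces in N, time in s.
With the tool pointing down it reaches from about 0.4 to 0.85 m from the base axis. Payload 10.4 kg.
Tool frame: the origin (TCP) lies at the very end of the fingers, on their centre line; the grasp point (between the pads) lies manip.hold_point_z behind it (manip.hold_point_z is the distance from the TCP to the grasp point, in m); z points along the fingers, y is the direction in which the jaws open and shut (so a half turn about z gives the same grasp; the last joint's range is limited). The gripper opens to 85 mm and grips with 20 to 120 N. Pads are 22 mm wide; open, the fingers measure 114 mm over their backs; the gripper's body (76 mm by 85 mm) begins 54 mm behind the grasp point. The pads swing forward as they close: fully open they stand 13 mm farther back than shut.
Start: joints at [-1.124, 0.332, -0.065, 1.46, 0.022, 1.35, -0.088], TCP at [0.283, 0.557, 0.231] pointing down, gripper open.
Joint ranges: [-2.6, 2.6], [-0.5, 2.12], [-1.47, 1.34], [0.16, 2.42], [-1.27, 4.41], [0.06, 2.06], [-2.6, 2.6]. Speed limits (rad/s): [2.22, 2.22, 2.79, 2.79, 3.14, 3.14, 3.14].

INTERFACE

Orientations are given as a unit quaternion [x, y, z, w].
In Python, from workcell import manip gives the robot as it stands.
- The arm moves only by the tool jog_arm, never from a script. Its arguments are lists of equal length, an entry for each row: "translation": the shift along the world's x, y, z in mm, a list of three; "turn": the turn about the world's z in degrees. In form: {"translation": [[x, y, z], ...], "turn": [turn, ...]}. A call has 1 to 12 rows; each row is the pose to reach, as a shift and turn from the pose measured when the call began; what a row does not reach only later rows make up. A row lasts 1/12 s, in which the tool goes at most 41.7 mm and 7.16 degrees, less where a joint would pass 70% of its speed; a pose out of reach is approached as far as the arm can. A call with a gripper value outside its range is refused whole. "grip" is the finger opening in mm, from 0 to 85.4, set as the call begins (left out, the last holds). The fingers move at their own pace and stop on an object; "grip_force" is the grip in N (left out, the last holds). Time passes only in rows, so rows that repeat a pose let the fingers close. It gives the time, the measured TCP pose, the force and the opening at its end, in the units of the state.
- manip.get_obs(): the state, without advancing time (a new reading comes with each control period).
- manip.camera(name): name is "scene" or "top" or "wrist"; returns a dict with "frame" (384x512x3 uint8, red, green, blue), "mtx" (3x3 intrinsics, pixels), "k1" (the pictures are not rectified: a ray, as slopes to the right and down, at radius r is drawn at 1 + k1 r^2 times it, then the intrinsics apply), "pose" (4x4, takes a point from camera to world coordinates). Camera axes: x right, y down, z forward; pixel columns grow to the right and rows downward; lengths in m; the calibration is good to about 2 mm. A picture is of the moment at which its call begins. There is no depth.
- manip.hand_in(): hands the job in, once; it reports no verdict.
Trained networks look in a picture, given as the dict that the camera call returned (one of the last four; its "shot" number tells which), for a name from the list of things; names that differ only in an ending like _2 or _b are one class to them, and where a whole thing is asked for, a point or a joint stands for the part that bears it (a point fixed in the world has none). Each returns a list of dicts, best first, with "confidence" (0 to 1); they miss things now and then, are a little off and sometimes report something else, mostly with a low value. They report only what shows in the picture. A call takes as long as a camera call. They do not tell look-alikes from the thing itself.
- manip.outline_of(picture, label): "mask" (384x512 bool, what is visible of it) and "extent" ([left, top, right, bottom] in pixels, round what is visible of it).
- manip.pinpoint(picture, label): "at" ([column, row] in pixels: a listed point, or the origin of a listed thing).
The state is a dict: "clock": time; "joint_pos": joint angles; "joint_velocities": joint speeds; "tau": joint torques, N m; "position": TCP position; "ee_rot": TCP orientation; "ft_force": force on the tool from outside, world axes, zero at the start; "torque": the same for the moment, N m; "grip_width": opening from 0.0 (shut) to 1.0 (fully open).
Only numpy, scipy, OpenCV 4.12 (cv2) and the standard library are available. Lean on these libraries where they do the work, as an engineer would, in place of code of your own. Each camera call takes 0.05 s, during which the arm holds its last target. There are 200 camera calls.

## Working session

There is one attempt and no reset: what is moved stays moved. The work goes in short steps, Python scripts to look and compute and a tool call to move; the robot and the scene stay as the last step left them, time stands still between calls to the robot, and variables do not carry over. Pictures are saved under pics/ and viewed, about 8 in all and at most 12, crops included, and the job is handed in when it is done.

Besides the shell and the picture viewer there is one more tool, called after "Request:" by a JSON object that holds its "method" and its "body", one argument or row to a line. jog_arm: Moves the arm, as the interface text tells. Its arguments: {"type":"object","properties":{"translation":{"type":"array"},"turn":{"type":"array"},"grip":{"type":"number"},"grip_force":{"type":"number"}},"required":["translation","turn"]}

```bash
mkdir -p pics; cat > h.py <<'E'
import numpy as np, cv2
from workcell import manip
def ray(p,uv):
    K=np.array(p["mtx"]);d=(np.array(uv,float)-K[:2,2])/[K[0,0],K[1,1]]
    u=d.copy()
    for _ in range(20): u=d/(1+p["k1"]*(u@u))
    T=np.array(p["pose"]);r=T[:3,:3]@np.array([u[0],u[1],1.]);return T[:3,3],r
def at_z(p,uv,z):
    o,r=ray(p,uv);return o+r*(z-o[2])/r[2]
def proj(p,X):
    T=np.array(p["pose"]);c=T[:3,:3].T@(np.array(X)-T[:3,3]);u=c[:2]/c[2];u=u*(1+p["k1"]*(u@u))
    K=np.array(p["mtx"]);return u*[K[0,0],K[1,1]]+K[:2,2]
def save(p,name,box=None,s=1):
    f=p["frame"][:,:,::-1]
    if box: f=f[box[1]:box[3],box[0]:box[2]]
    if s!=1: f=cv2.resize(f,None,fx=s,fy=s,interpolation=cv2.INTER_CUBIC)
    cv2.imwrite("pics/"+name+".png",f)
E
python3 - <<'E'
from h import *
o=manip.get_obs();print(o, manip.hold_point_z)
H=dict(unwinder=0,knob_grip=.097,pointer_tip=.075,green_mark_mid=.07,cap_1_grip=.127,brown_roll_top=.076,white_roll_top=.076,spare_core=.02,cutter=.02,spray_bottle=0,tape_dispenser=0)
ims=[]
for c in("top","scene"):
    p=manip.camera(c);ims.append(p["frame"]);print(c,np.round(p["pose"],3).tolist(),p["k1"])
    for n,z in H.items():
        for d in manip.pinpoint(p,n)[:4]:
            print(n,round(d["confidence"],2),np.round(d["at"],1),np.round(at_z(p,d["at"],z),3))
    save(p,c,None,1.5)
E
```

```text
{'clock': 0.0, 'joint_pos': array([-1.12359081,  0.33289318, -0.06469226,  1.46095733,  0.02159539,
        1.34989126, -0.08848236]), 'joint_velocities': array([ 2.86187484e-04,  1.44213836e-03, -1.82380825e-04, -7.64337636e-05,
        6.71023983e-04,  6.00707943e-04,  3.68596913e-04]), 'tau': array([-1.34994742e-03, -6.25435567e+01,  4.82430460e-02, -3.91613245e+01,
        1.61359459e-02,  9.84934130e-03, -7.06628228e-06]), 'position': array([0.282781  , 0.55694172, 0.23049496]), 'ee_rot': array([ 2.32733459e-01,  9.72540286e-01, -7.13849349e-04, -1.37229974e-04]), 'ft_force': array([-0.44328952, -0.31531047,  0.53772565]), 'torque': array([-0.00447613, -0.05274155, -0.00713855]), 'grip_width': 0.9987030349540345} 0.0187
top [[-0.08, -0.974, 0.211, 0.329], [-0.997, 0.079, -0.012, 0.005], [-0.005, -0.212, -0.977, 1.144], [0.0, 0.0, 0.0, 1.0]] -0.09059185759210749
unwinder 0.8 [252.4 202.5] [0.554 0.015 0.   ]
knob_grip 0.69 [245.3 176.7] [0.618 0.03  0.097]
knob_grip 0.47 [281.2 166.4] [ 0.642 -0.084  0.097]
cap_1_grip 0.62 [352.4 244. ] [ 0.382 -0.267  0.127]
brown_roll_top 0.83 
[... 628 characters left out ...]
0.624 0.018 0.097]
pointer_tip 0.23 [235. 215.] [ 0.538 -0.076  0.075]
cap_1_grip 0.59 [232.2 204.7] [ 0.535 -0.085  0.127]
cap_1_grip 0.58 [161.7 228.4] [ 0.452 -0.325  0.127]
cap_1_grip 0.25 [256.2 219.5] [ 0.649 -0.084  0.127]
brown_roll_top 0.71 [253.8 189.1] [0.485 0.08  0.076]
white_roll_top 0.86 [231.6 217.3] [ 0.539 -0.094  0.076]
spare_core 0.47 [295.5 203.6] [0.621 0.177 0.02 ]
spare_core 0.45 [118.5 264.8] [ 0.386 -0.469  0.02 ]
spare_core 0.26 [274.5 206.9] [0.573 0.105 0.02 ]
cutter 0.51 [257.6 242.5] [ 0.655 -0.083  0.02 ]
cutter 0.42 [231.7 206.6] [ 0.448 -0.008  0.02 ]
spray_bottle 0.67 [323.3 171.1] [0.558 0.462 0.   ]
tape_dispenser 0.74 [164.4 299.6] [ 0.595 -0.443  0.   ]
```

View pics/top.png

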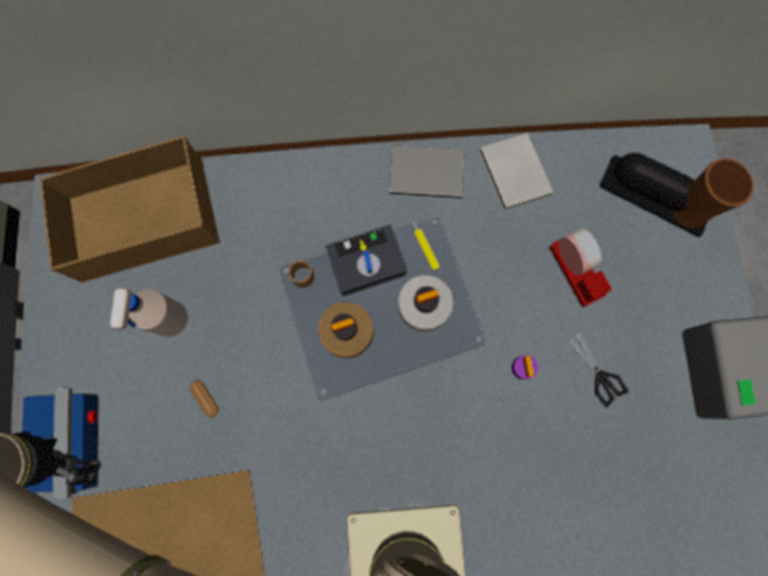

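View pics/scene.png

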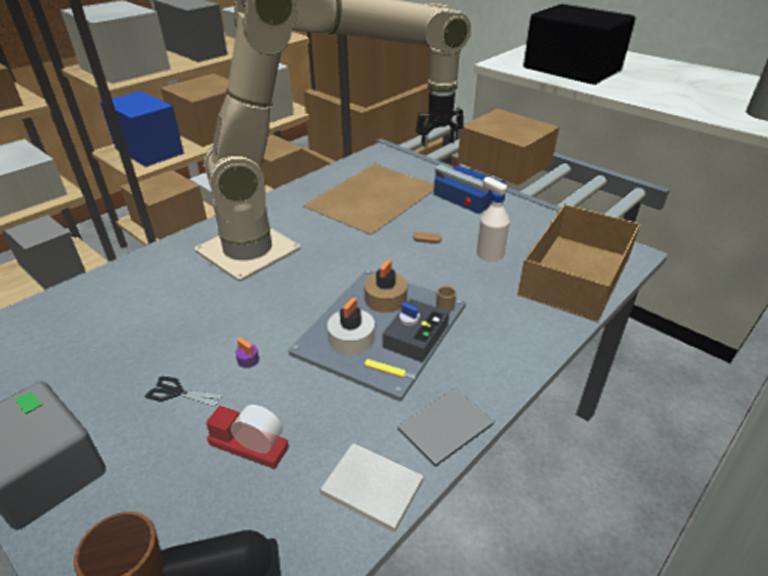

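The brown roll (228,221 px in the 512 px top view) is on the unwinder's +y post and the white roll (285,202) is on the other. The unwinder's yaw is about 15°. The orange-on-purple cap at (350,244) is the look-alike and stays alone. The knob is at (245,176), the pointer at (241,163), the green mark at (249,158) on the −y side and the white band at (231,163). I'm moving above the knob.

Request:
{"method": "jog_arm", "body": {
  "translation": [
    [10, -15, 30],
    [30, -50, 40],
    [60, -90, 40],
    [85, -130, 40],
    [110, -170, 40],
    [130, -205, 40],
    [155, -245, 40],
    [180, -285, 40],
    [200, -325, 40],
    [225, -365, 40],
    [245, -400, 40],
    [265, -440, 40]
  ],
  "turn": [0, 3, 7, 11, 15, 19, 23, 27, 31, 35, 39, 42]
}}

```text
clock: 2.2
position: [0.5302, 0.1499, 0.2716]
ee_rot: [-0.133, 0.991, 0.0, 0.0]
ft_force: [0.2, 0.1, 0.4]
grip_width: 0.998
```

Request:
{"method": "jog_arm", "body": {
  "translation": [
    [20, -35, -5],
    [35, -70, -10],
    [50, -100, -15],
    [50, -100, -20],
    [50, -100, -20]
  ],
  "turn": [0, 0, 0, 0, 0]
}}

```text
clock: 2.62
position: [0.5803, 0.0474, 0.2505]
ee_rot: [-0.131, 0.991, -0.0, -0.0]
ft_force: [-0.2, -0.0, -0.0]
grip_width: 1.003
```

```bash
python3 - <<'E'
from h import *
o=manip.get_obs();print(o["clock"],o["position"],o["ee_rot"],o["joint_pos"].round(2))
p=manip.camera("wrist");print(np.round(p["pose"],3).tolist())
H=dict(knob_grip=.097,pointer_tip=.075,green_mark_mid=.07,cap_1_grip=.127,brown_roll_top=.076,white_roll_top=.076,spare_core=.02)
for n,z in H.items():
    for d in manip.pinpoint(p,n)[:4]:
        print(n,round(d["confidence"],2),np.round(d["at"],1),np.round(at_z(p,d["at"],z),4))
save(p,"w1",None,1.5)
E
```

```text
2.6167 [0.58031932 0.04735057 0.25052713] [-1.31065272e-01  9.91373612e-01 -2.25689245e-04 -4.52112003e-04] [-0.41  0.23  0.29  1.57 -0.07  1.36  1.73]
[[-0.26, 0.922, 0.287, 0.508], [0.966, 0.249, 0.076, 0.026], [-0.001, 0.297, -0.955, 0.393], [0.0, 0.0, 0.0, 1.0]]
knob_grip 0.9 [224.4 218.4] [0.625  0.0293 0.097 ]
pointer_tip 0.65 [226.8 216.3] [0.6309 0.0313 0.075 ]
pointer_tip 0.42 [224.2 259.8] [0.6801 0.0404 0.075 ]
green_mark_mid 0.46 [194.6 258.7] [0.6901 0.0091 0.07  ]
green_mark_mid 0.41 [150.5  93.6] [ 0.5316 -0.0681  0.07  ]
cap_1_grip 0.94 [108.8  93.9] [ 0.5356 -0.0839  0.127 ]
cap_1_grip 0.59 [332.7  97.4] [0.4934 0.0865 0.127 ]
brown_roll_top 0.57 [144.7  95.8] [ 0.5344 -0.0713  0.076 ]
spare_core 0.98 [346.  227.2] [0.6282 0.1763 0.02  ]
```

View pics/w1.png

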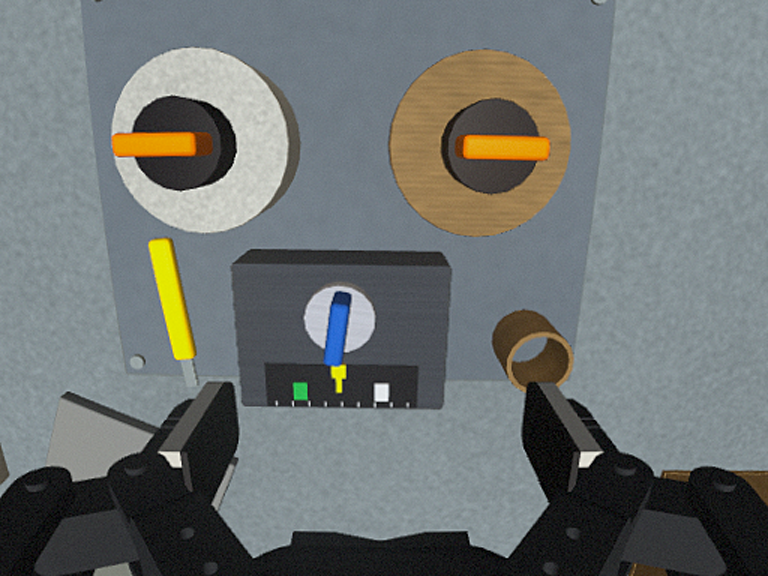

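The wrist view shows the knob at (225,215), pointer tip at (226,261), green mark at (200,261) and white band at (254,261), in 512 px coordinates. The brown cap's bar is at (337,98) and the white one's at (103,96). The pointer has about 28 mm to go towards −y, so the knob needs about −134°. The bar currently stands about −7° from the unwinder's x.

Request:
{"method": "jog_arm", "body": {
  "translation": [
    [20, -8, 0],
    [44, -18, -20],
    [44, -18, -60],
    [44, -18, -100],
    [44, -18, -135],
    [44, -18, -155],
    [44, -18, -161],
    [44, -18, -161]
  ],
  "turn": [-5, -7, -7, -7, -7, -7, -7, -7],
  "grip": 50
}}

```text
clock: 3.68
position: [0.6233, 0.033, 0.0897]
ee_rot: [-0.073, 0.997, 0.0, -0.001]
ft_force: [-0.9, 0.2, 0.1]
grip_width: 0.586
```

Request:
{"method": "jog_arm", "body": {
  "translation": [
    [0, 0, 0],
    [0, 0, 0],
    [0, 0, 0],
    [0, 0, 0],
    [0, 0, 0],
    [0, 0, 0]
  ],
  "turn": [0, 0, 0, 0, 0, 0],
  "grip": 5,
  "grip_force": 30
}}

```text
clock: 4.18
position: [0.6249, 0.0314, 0.0919]
ee_rot: [-0.073, 0.997, -0.001, 0.001]
ft_force: [1.4, -5.6, 4.1]
grip_width: 0.132
```

Request:
{"method": "jog_arm", "body": {
  "translation": [
    [0, 0, 0],
    [0, 0, 0],
    [0, 0, 0],
    [0, 0, 0],
    [0, 0, 0],
    [0, 0, 0],
    [0, 0, 0],
    [0, 0, 0],
    [0, 0, 0],
    [0, 0, 0],
    [0, 0, 0],
    [0, 0, 0]
  ],
  "turn": [-4, -10, -16, -22, -28, -34, -40, -46, -52, -58, -60, -60]
}}

```text
clock: 5.18
position: [0.6248, 0.0307, 0.0921]
ee_rot: [0.437, 0.9, -0.002, 0.001]
ft_force: [0.9, -4.1, -5.0]
grip_width: 0.13
```

Request:
{"method": "jog_arm", "body": {
  "translation": [
    [0, 0, 0],
    [0, 0, 0],
    [0, 0, 0],
    [0, 0, 0],
    [0, 0, 0],
    [0, 0, 0],
    [0, 0, 0],
    [0, 0, 0],
    [0, 0, 0],
    [0, 0, 0],
    [0, 0, 0],
    [0, 0, 0]
  ],
  "turn": [-4, -10, -16, -22, -28, -34, -40, -46, -52, -58, -60, -60]
}}

```text
clock: 6.18
position: [0.6243, 0.0305, 0.0921]
ee_rot: [0.828, 0.561, -0.002, -0.0]
ft_force: [-2.8, -3.4, -3.1]
grip_width: 0.13
```

```bash
python3 - <<'E'
from h import *
o=manip.get_obs();print(o["clock"],o["position"],o["ee_rot"],o["joint_pos"].round(2),o["ft_force"],o["torque"])
p=manip.camera("wrist");q=manip.camera("top");s=manip.camera("scene")
for c,x in(("w",p),("t",q),("s",s)):
  for n,z in dict(pointer_tip=.075,green_mark_mid=.07,knob_grip=.097).items():
    for d in manip.pinpoint(x,n)[:3]: print(c,n,round(d["confidence"],2),np.round(d["at"],1),np.round(at_z(x,d["at"],z),4))
a=cv2.resize(p["frame"],(400,300));b=cv2.resize(q["frame"][130:220,190:310],(400,300),interpolation=2);c=cv2.resize(s["frame"][170:260,230:350],(400,300),interpolation=2)
cv2.imwrite("pics/k1.png",np.vstack([np.hstack([a,b]),np.hstack([c,c*0])])[:,:,::-1])
E
```

```text
6.1833 [0.62428616 0.03048045 0.09209013] [ 8.28073405e-01  5.60614819e-01 -2.33584683e-03 -6.82287558e-05] [-0.66  0.53  0.71  1.65 -0.37  1.11 -0.23] [-2.75441445 -3.36870102 -3.10118299] [-0.62562089  0.37624022 -0.05337632]
w pointer_tip 0.69 [367.3 217.1] [0.6854 0.0208 0.075 ]
w green_mark_mid 0.88 [373.9 219.3] [0.6895 0.0158 0.07  ]
w knob_grip 0.81 [251.5 261.5] [0.6247 0.0305 0.097 ]
s green_mark_mid 0.56 [257.3 245.2] [ 0.6955 -0.1282  0.07  ]
s green_mark_mid 0.37 [234.  216.8] [ 0.5383 -0.082   0.07  ]
s knob_grip 0.61 [233.2 217.4] [ 0.5605 -0.1064  0.097 ]
s knob_grip 0.47 [272.5 207. ] [0.625  0.0295 0.097 ]
```

View pics/k1.png

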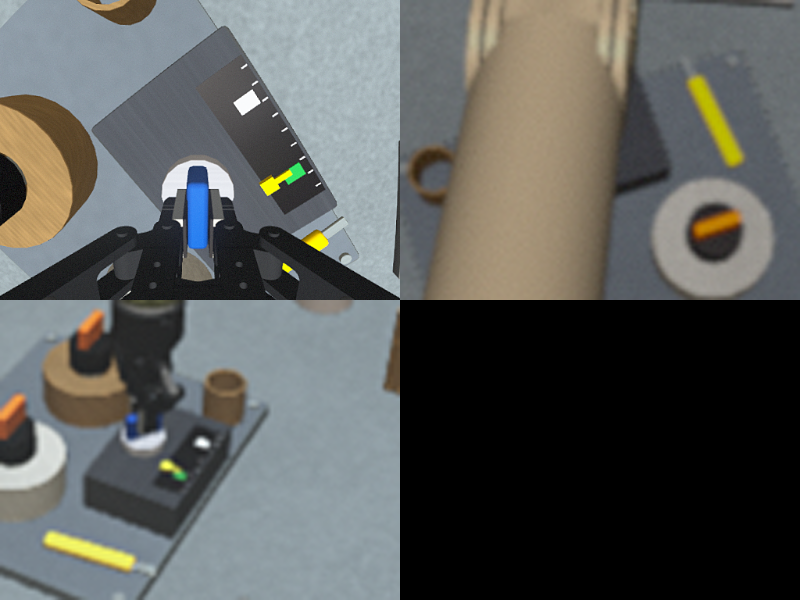

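The wrist crop shows the yellow needle at about (367,217) lying just short of the green band's middle at (374,219). I'm turning a bit further, then measuring the two by colour.

Request:
{"method": "jog_arm", "body": {
  "translation": [
    [0, 0, 0],
    [0, 0, 0],
    [0, 0, 0],
    [0, 0, 0],
    [0, 0, 0]
  ],
  "turn": [-6, -12, -18, -18, -18]
}}

```text
clock: 7.2
position: [0.6242, 0.0305, 0.0921]
ee_rot: [0.904, 0.427, -0.002, -0.001]
ft_force: [-4.6, -2.9, -1.9]
grip_width: 0.134
```

```bash
python3 - <<'E'
from h import *
o=manip.get_obs();print(o["clock"],o["position"],o["ee_rot"])
p=manip.camera("wrist")
for n,z in dict(pointer_tip=.075,green_mark_mid=.07).items():
    for d in manip.pinpoint(p,n)[:2]: print(n,round(d["confidence"],2),np.round(d["at"],1),np.round(at_z(p,d["at"],z),4))
hsv=cv2.cvtColor(p["frame"],cv2.COLOR_RGB2HSV)
box=[300,150,460,270]
t=np.radians(13.9);ux=np.array([np.cos(t),np.sin(t)]);uy=np.array([-np.sin(t),np.cos(t)])
for n,lo,hi,z in(("green",(45,90,80),(75,255,255),.070),("yellow",(24,150,120),(34,255,255),.075),("white",(0,0,200),(180,40,255),.07)):
    m=cv2.inRange(hsv,lo,hi);k,l,st,ce=cv2.connectedComponentsWithStats(m)
    for i in range(1,k):
        if st[i,4]>40:
            ys,xs=np.where(l==i);P=np.array([at_z(p,(x,y),z)[:2] for x,y in zip(xs,ys)])-[.6245,.029]
            a,b=P@ux,P@uy
            if abs(a.mean()-.058)<.03: print(n,st[i],"x",a.min().round(4),a.max().round(4),"y",np.percentile(b,[1,50,99]).round(4), "outer y",np.percentile(b[a>a.max()-.004],[2,50,98]).round(4))
save(p,"k2",(260,140,480,300),3.5)
E
```

```text
7.2 [0.62417783 0.03051638 0.09209953] [ 9.04416947e-01  4.26642896e-01 -2.34619821e-03 -5.66519587e-04]
pointer_tip 0.98 [364.6 188.5] [0.6874 0.0168 0.075 ]
green_mark_mid 0.93 [364.7 185.7] [0.6888 0.0158 0.07  ]
green [352 171  32  33 432] x 0.0523 0.0668 y [-0.0352 -0.0289 -0.0247] outer y [-0.0349 -0.0298 -0.0248]
yellow [334 188  37  41 581] x 0.0363 0.0586 y [-0.0348 -0.0293 -0.0244] outer y [-0.031  -0.0291 -0.027 ]
yellow [ 386  249   68   71 1842] x 0.0131 0.0585 y [-0.1016 -0.092  -0.0825] outer y [-0.0975 -0.0907 -0.0821]
white [261  99  33  36 631] x 0.0521 0.0664 y [0.0245 0.0295 0.0345] outer y [0.0247 0.0296 0.0345]
white [442 224  31  32 349] x 0.0582 0.0777 y [-0.0968 -0.0926 -0.0887] outer y [-0.0954 -0.0916 -0.0884]
white [480 270  14  13 135] x 0.0587 0.0673 y [-0.1301 -0.1262 -0.1219] outer y [-0.13   -0.1262 -0.1224]
```

View pics/k2.png

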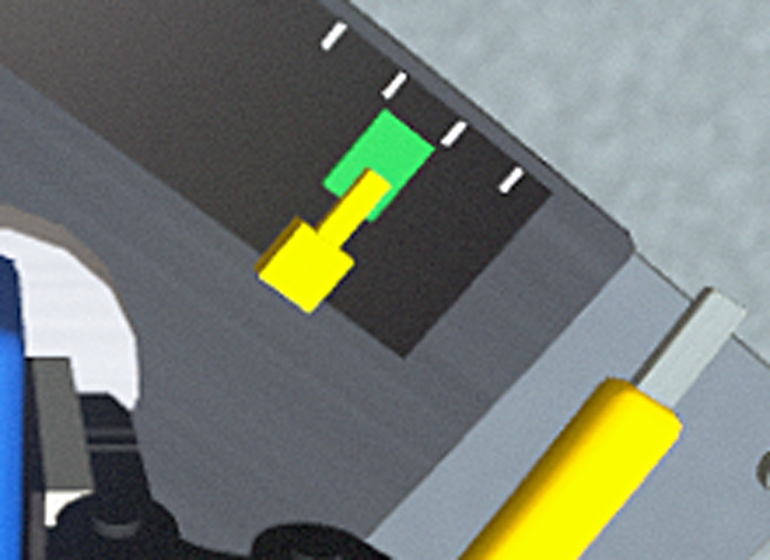

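The enlarged crop shows the needle well inside the green band. By colour, the needle is at y = −29.1 mm and the band's middle at −29.9 mm. I'm releasing the knob and moving above the brown cap.

Request:
{"method": "jog_arm", "body": {
  "translation": [
    [0, 0, 0],
    [0, 0, 0],
    [0, 0, 0],
    [0, 0, 0],
    [0, 0, 15],
    [0, 0, 40],
    [0, 0, 75],
    [0, 0, 110]
  ],
  "turn": [0, 0, 0, 0, 0, 0, 0, 0],
  "grip": 50
}}

```text
clock: 8.02
position: [0.6239, 0.0306, 0.2031]
ee_rot: [0.905, 0.426, -0.003, -0.001]
ft_force: [0.5, 0.1, 1.2]
grip_width: 0.584
```

Request:
{"method": "jog_arm", "body": {
  "translation": [
    [-30, 12, 10],
    [-60, 25, 20],
    [-90, 38, 25],
    [-115, 50, 25],
    [-130, 56, 25],
    [-130, 56, 25],
    [-130, 56, 25],
    [-130, 56, 25],
    [-130, 56, 25],
    [-130, 56, 25]
  ],
  "turn": [6, 12, 18, 24, 30, 36, 42, 48, 53, 53]
}}

```text
clock: 8.85
position: [0.4941, 0.0867, 0.2285]
ee_rot: [0.618, 0.787, -0.002, 0.001]
ft_force: [-0.2, -0.3, 0.0]
grip_width: 0.59
```

```bash
python3 - <<'E'
from h import *
o=manip.get_obs();print(o["clock"],o["position"],o["ee_rot"],o["joint_pos"].round(2))
p=manip.camera("wrist")
for n,z in dict(cap_1_grip=.127,brown_roll_top=.076,pointer_tip=.075,green_mark_mid=.07).items():
    for d in manip.pinpoint(p,n)[:3]: print(n,round(d["confidence"],2),np.round(d["at"],1),np.round(at_z(p,d["at"],z),4))
hsv=cv2.cvtColor(p["frame"],cv2.COLOR_RGB2HSV)
m=cv2.inRange(hsv,(8,200,170),(18,255,255));k,l,st,ce=cv2.connectedComponentsWithStats(m)
for i in range(1,k):
    if st[i,4]>300:
        c,_=cv2.findContours((l==i).astype(np.uint8),0,2);r=cv2.minAreaRect(max(c,key=len))
        B=np.array([at_z(p,v,.142)[:2] for v in cv2.boxPoints(r)]);print(st[i],B.mean(0).round(4),B.round(4).tolist())
save(p,"c1",None,1.5)
E
```

```text
8.85 [0.49409979 0.08674147 0.22854648] [ 6.17578174e-01  7.86506622e-01 -2.04552565e-03  5.90353271e-04] [-1.    0.05  0.76  1.82 -0.03  1.29  0.01]
cap_1_grip 0.86 [254.4 371.5] [ 0.5375 -0.0853  0.127 ]
cap_1_grip 0.16 [286.1 232.8] [0.5275 0.0613 0.127 ]
brown_roll_top 0.64 [376.7 271.8] [0.6404 0.0206 0.076 ]
brown_roll_top 0.35 [285.7 232.2] [0.5376 0.0413 0.076 ]
pointer_tip 0.46 [415.5 283.7] [0.6874 0.0158 0.075 ]
pointer_tip 0.34 [254.5 337.7] [ 0.5387 -0.0896  0.075 ]
green_mark_mid 0.7 [251.5 305.5] [ 0.5263 -0.0525  0.07  ]
green_mark_mid 0.6 [416.  283.1] [0.6912 0.0142 0.07  ]
```

View pics/c1.png

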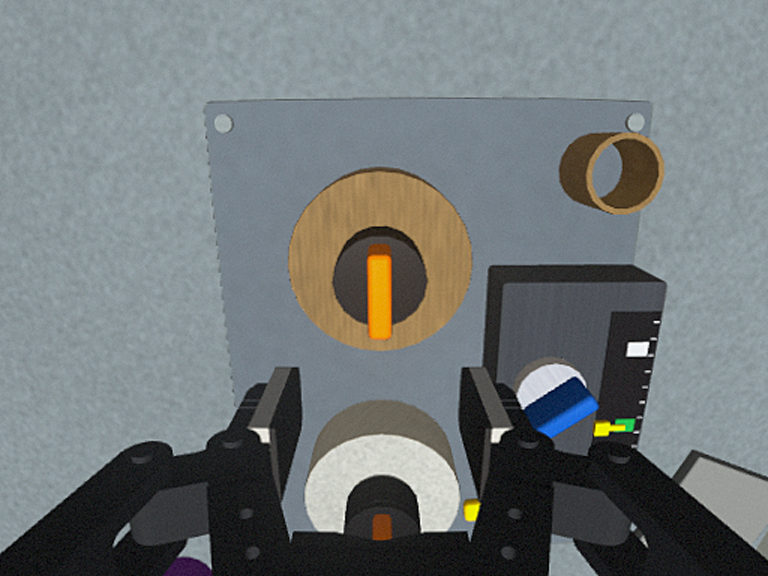

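The brown cap's bar is at (253,199) px, square between the fingers, and the pointer is still on green at (413,285). I'm computing the offset.

```bash
python3 - <<'E'
from h import *
p=manip.camera("wrist")
for uv in((252.7,198.7),(252.7,171),(252.7,226)): print(at_z(p,uv,.142).round(4))
print(np.degrees(2*np.arctan2(.6176,.7865)))
E
```

```text
[0.4934 0.0875 0.142 ]
[0.4887 0.1075 0.142 ]
[0.4984 0.0667 0.142 ]
76.2816292452452
```

Request:
{"method": "jog_arm", "body": {
  "translation": [
    [0, 1, -25],
    [-1, 1, -60],
    [-1, 1, -90],
    [-1, 1, -105],
    [-1, 1, -109],
    [-1, 1, -109],
    [-1, 1, -109]
  ],
  "turn": [0, 0, 0, 0, 0, 0, 0]
}}

```text
clock: 9.73
position: [0.4936, 0.0876, 0.1202]
ee_rot: [0.62, 0.784, -0.002, 0.001]
ft_force: [-0.2, -0.4, 1.4]
grip_width: 0.585
```

Request:
{"method": "jog_arm", "body": {
  "translation": [
    [0, 0, 0],
    [0, 0, 0],
    [0, 0, 0],
    [0, 0, 0],
    [0, 0, 0],
    [0, 0, 0]
  ],
  "turn": [0, 0, 0, 0, 0, 0],
  "grip": 5,
  "grip_force": 50
}}

```text
clock: 10.23
position: [0.4942, 0.0878, 0.121]
ee_rot: [0.62, 0.784, -0.002, 0.001]
ft_force: [-1.8, -0.5, 7.0]
grip_width: 0.126
```

Request:
{"method": "jog_arm", "body": {
  "translation": [
    [0, 0, 0],
    [0, 0, 0],
    [0, 0, 0],
    [0, 0, 0],
    [0, 0, 0],
    [0, 0, 0]
  ],
  "turn": [3, 6, 9, 12, 12, 12]
}}

```text
clock: 10.73
position: [0.4941, 0.0878, 0.1213]
ee_rot: [0.536, 0.844, -0.001, 0.001]
ft_force: [-2.1, -0.1, 4.0]
grip_width: 0.125
```

```bash
python3 - <<'E'
from h import *
o=manip.get_obs();print(o["clock"],o["position"],o["ee_rot"],o["ft_force"],o["torque"],o["grip_width"])
E
```

```text
10.7333 [0.49412262 0.08783416 0.12130529] [ 0.53607453  0.84416936 -0.00111105  0.00097741] [-2.14159471 -0.10903277  3.9898914 ] [ 0.08643732  0.57760107 -1.13323059] 0.12512964842451532
```

Request:
{"method": "jog_arm", "body": {
  "translation": [
    [0, 0, 0],
    [0, 0, 0],
    [0, 0, 0],
    [0, 0, 0]
  ],
  "turn": [-4, -8, -12, -12]
}}

```text
clock: 11.07
position: [0.494, 0.0879, 0.1211]
ee_rot: [0.623, 0.782, -0.001, 0.001]
ft_force: [0.3, 0.6, -1.9]
grip_width: 0.127
```

```bash
python3 -c "
from h import *
o=manip.get_obs();print(o['clock'],o['position'],o['ee_rot'],o['ft_force'],o['torque'],o['grip_width'])"
```

```text
11.0667 [0.49403456 0.08785012 0.12114748] [ 0.62291588  0.78228691 -0.00142438  0.00098709] [ 0.33829416  0.62252212 -1.89442816] [ 0.01160152 -0.0434322  -0.02375518] 0.12666221533942187
```

Request:
{"method": "jog_arm", "body": {
  "translation": [
    [0, 0, 0],
    [0, 0, 0],
    [0, 0, 0],
    [0, 0, 0],
    [0, 0, 0],
    [0, 0, 0]
  ],
  "turn": [-4, -8, -12, -15, -15, -15]
}}

```text
clock: 11.57
position: [0.494, 0.088, 0.1211]
ee_rot: [0.719, 0.695, -0.002, 0.001]
ft_force: [0.4, 0.9, -1.2]
grip_width: 0.126
```

```bash
python3 -c "
from h import *
o=manip.get_obs();print(o['clock'],o['position'],o['ee_rot'],o['ft_force'],o['torque'],o['grip_width'])"
```

```text
11.5667 [0.49404258 0.08796084 0.12112202] [ 0.71858355  0.69543831 -0.00155671  0.00090408] [ 0.44667487  0.87121804 -1.19705371] [ 0.0751937   0.00646264 -0.04462032] 0.12562877042206866
```

Anticlockwise met a stop (1.1 N m) and clockwise turns freely (0.04 N m), so this post has the left-hand thread. I'm continuing clockwise to about 77° in total.

Request:
{"method": "jog_arm", "body": {
  "translation": [
    [0, 0, 0],
    [0, 0, 0],
    [0, 0, 0],
    [0, 0, 0],
    [0, 0, 0],
    [0, 0, 0],
    [0, 0, 0],
    [0, 0, 0],
    [0, 0, 0],
    [0, 0, 0],
    [0, 0, 0],
    [0, 0, 0]
  ],
  "turn": [-4, -10, -16, -22, -28, -34, -40, -46, -52, -58, -61, -61]
}}

```text
clock: 12.57
position: [0.4939, 0.0881, 0.1211]
ee_rot: [0.972, 0.235, -0.002, 0.0]
ft_force: [-1.4, 0.2, 1.7]
grip_width: 0.124
```

```bash
python3 - <<'E'
from h import *
o=manip.get_obs();print(o['clock'],o['position'],o['ee_rot'],o['ft_force'],o['torque'],o['grip_width'],o["joint_pos"].round(2))
p=manip.camera("wrist");s=manip.camera("scene")
for c,x in(("w",p),("s",s)):
  for n,z in dict(pointer_tip=.075,green_mark_mid=.07,cap_1_grip=.127).items():
    for d in manip.pinpoint(x,n)[:3]: print(c,n,round(d["confidence"],2),np.round(d["at"],1),np.round(at_z(x,d["at"],z),4))
a=cv2.resize(p["frame"],(400,300));b=cv2.resize(s["frame"][160:250,200:320],(400,300),interpolation=2)
cv2.imwrite("pics/u1.png",np.hstack([a,b])[:,:,::-1])
E
```

```text
12.5667 [0.49393741 0.08810539 0.12112302] [ 9.72079995e-01  2.34641645e-01 -1.94473173e-03  6.46422068e-06] [-1.37741442  0.18614128  1.72352996] [ 0.11578225  0.28726121 -0.01821526] 0.12405531299208677 [-1.12  0.22  0.96  1.95 -0.21  1.07 -1.17]
w green_mark_mid 0.32 [507.1 277.8] [ 0.5367 -0.095   0.07  ]
s cap_1_grip 0.73 [234.7 206.2] [ 0.5472 -0.0843  0.127 ]
s cap_1_grip 0.69 [162.6 231.7] [ 0.4665 -0.3319  0.127 ]
s cap_1_grip 0.25 [120.7 262.4] [ 0.4821 -0.493   0.127 ]
```

View pics/u1.png

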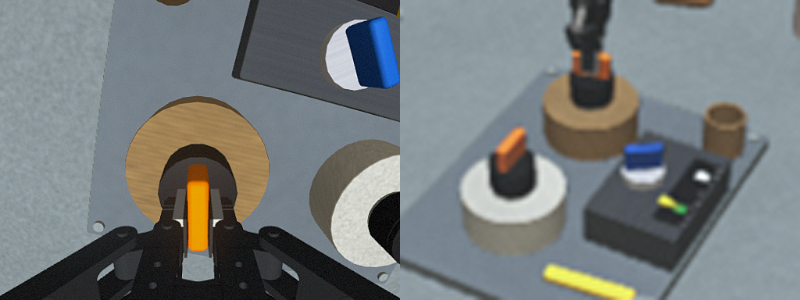

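The bar has turned with the fingers, by 76°, and the scene crop shows the pointer still on green. Next I lift gently.

Request:
{"method": "jog_arm", "body": {
  "translation": [
    [0, 0, 2],
    [0, 0, 5],
    [0, 0, 8],
    [0, 0, 10],
    [0, 0, 10]
  ],
  "turn": [0, 0, 0, 0, 0]
}}

```text
clock: 13.38
position: [0.4941, 0.0881, 0.1316]
ee_rot: [0.972, 0.235, -0.002, -0.0]
ft_force: [-1.0, -0.2, -0.2]
grip_width: 0.127
```

Request:
{"method": "jog_arm", "body": {
  "translation": [
    [0, 0, 6],
    [0, 0, 14],
    [0, 0, 24],
    [0, 0, 36],
    [0, 0, 50],
    [0, 0, 64],
    [0, 0, 76],
    [0, 0, 85],
    [0, 0, 90],
    [0, 0, 90],
    [0, 0, 90],
    [0, 0, 90]
  ],
  "turn": [0, 0, 0, 0, 0, 0, 0, 0, 0, 0, 0, 0]
}}

```text
clock: 14.38
position: [0.4937, 0.0881, 0.221]
ee_rot: [0.972, 0.235, -0.002, -0.0]
ft_force: [-0.8, 0.4, -2.4]
grip_width: 0.132
```

```bash
python3 - <<'E'
from h import *
o=manip.get_obs();print(o['clock'],o['position'],o['ee_rot'],o['ft_force'],o['grip_width'],abs(o['joint_velocities']).max())
p=manip.camera("wrist");s=manip.camera("scene")
for n,z in dict(pointer_tip=.075,green_mark_mid=.07,white_roll_top=.076,brown_roll_top=.076).items():
    for d in manip.pinpoint(s,n)[:2]: print(n,round(d["confidence"],2),np.round(d["at"],1),np.round(at_z(s,d["at"],z),4))
a=cv2.resize(p["frame"],(400,300));b=cv2.resize(s["frame"][150:270,190:350],(400,300),interpolation=2);c=cv2.resize(s["frame"][200:230,255:295],(400,300),interpolation=2)
cv2.imwrite("pics/e1.png",np.vstack([np.hstack([a,b]),np.hstack([c,c*0])])[:,:,::-1])
E
```

```text
14.3833 [0.49373249 0.08807565 0.22104985] [ 9.71978275e-01  2.35061066e-01 -2.11951034e-03 -1.91340101e-04] [-0.82486518  0.38934138 -2.41334025] 0.13238317340379693 0.005030001598553959
white_roll_top 0.66 [234.  219.1] [ 0.5519 -0.0951  0.076 ]
white_roll_top 0.47 [256.2 248.3] [ 0.7061 -0.145   0.076 ]
brown_roll_top 0.55 [254.6 189.5] [0.4887 0.0806 0.076 ]
```

View pics/e1.png

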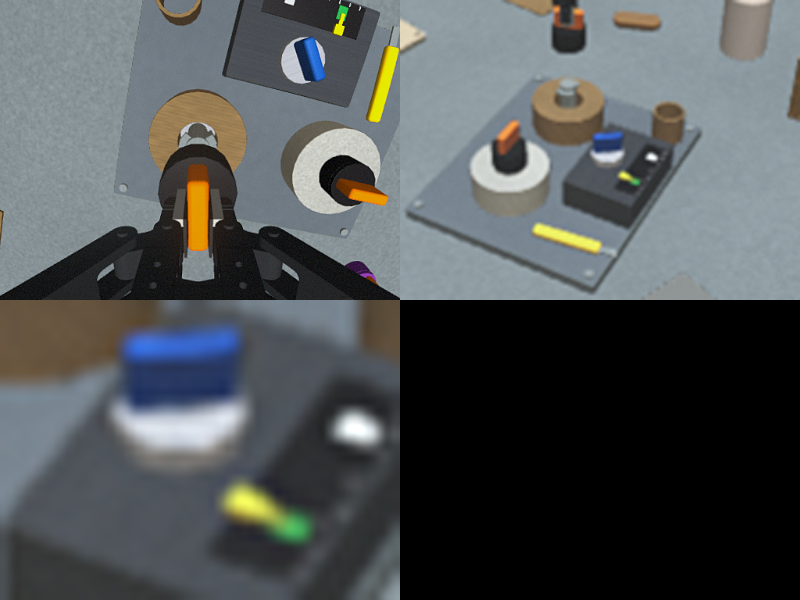

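The cap hangs level in the fingers about 100 mm above its seat, and the bare post shows in the brown roll. The needle points into green, and the white roll's cap and both rolls are where they were. I'm handing in.

```bash
python3 -c "
from workcell import manip
print(manip.hand_in())"
```

```text
the job is handed in; nothing more can be done
None
```

The label unwinder is ready for the roll change. The pointer is on green and the brown roll's cap is off, held level about 100 mm above its seat. I handed in at about 14.5 s of the 64 s allowed; the hand-in gives no verdict.

- **Knob:** I turned it about −138° in one grasp, in three steps. Measured by colour in the wrist picture, the needle was 0.8 mm from the middle of the green mark. After the lift I checked this only by eye in the pictures, and the needle still pointed into green. The point finder did not report the pointer in that last scene picture.
- **Brown roll's cap:** Anticlockwise it hit a stop at 1.1 N m, and clockwise it turned freely. I turned it 76° clockwise, and it then lifted off without resistance.
- **Last checks:** The arm was still, with joint speeds below 0.006 rad/s, and the fingers stood about 11 mm open on the 12 mm bar. By eye, the rolls, the white roll's cap and the loose items near the unwinder looked unmoved. In the last scene picture, the point finder put the white roll's top 13 mm in x from where it was at the start. I took this as noise, because nothing touched that roll.

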